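Wedge a bottle holder onto the orbital shaker and load it

TASK

Fit the loose bottle holder to the free dovetail way on the shaker's platform: enter its foot narrow end first at the open mouth, slide it along and press it firmly home until it wedges tight and stays tight by itself, without ramming it. Then let go and stand the slim blue-capped sample bottle upright in its cup. Leave the holder and bottle already on the shaker and the other things on the bench where they are.

Things in the scene. Friction and masses are not known exactly. Their poses are not given: they have to be found in the camera images.
- way: The free one of two equal dovetail ways (aluminium bed, dark steel jaws), 140 mm apart on a white orbital shaker's platform (240 x 300 mm, top 94 mm above the bench); left or right at random. Origin: on its centre line, 6 mm below its sliding floor. x: the way the foot slides in, roughly away from the robot; z up. Bed plate x -85 to +80 mm, 104 mm wide; jaws 10 mm high on both sides from x -45 to +72 mm
- way_mouth (a point): Middle of the way's open mouth, on the floor, at x = -45 mm of the way. Here the jaws stand about 59 mm apart at the floor; their undercut faces lean inwards 30 degrees from vertical (11.5 mm less at their top). The bed before the mouth is bare for 40 mm, as a landing
- way_end (a point): Middle of the way's narrow end, on the floor, at x = +72 mm; the jaws draw together by 0.06 mm per mm on each side. The foot wedges with its origin near the way's x = 0, but the -y jaw, with jacking screws behind it, is a gib set by hand: where it bites varies by 15 mm either way and must be felt. Before it little force; then the push rises 10 to 15 N per mm
- holder: The loose grey bottle holder, 220 g, standing on its foot on the bench beside the shaker. Origin: centre of the foot's underside; x to its narrow end, z up. Foot 90 mm long, 12 mm thick, dovetailed (flanks lean in 30 degrees). The wedge locks itself: a push of 15 N (12 to 20) leaves it tight; over 22 N rams it. A foot held crooked jams early: loosen the grip so it lies true, then press again
- holder_nose (a point): Middle of the foot's narrow end, at the underside, 45 mm from the holder's origin along its x: the foot is 48.6 mm wide there and 59.4 mm at the other end (at the underside)
- holder_rim (a point): Centre of the mouth of the holder's round cup, 58 mm above its underside. Cup over the middle of the foot, 56 mm outside diameter, from 16 to 58 mm above the underside; inside 50 mm diameter, inner floor 20 mm above the underside. The holder is best gripped from above across the cup
- bottle: The slim white sample bottle with a blue cap and paper label, about 140 g, on the bench at the other side of the shaker. Origin: centre of its underside, z up. Body 44 mm in diameter from z = 0 to 88 mm, shoulder to 98 mm, cap 32 mm in diameter up to the top at 120 mm. Seated, it rests on the cup's inner floor
- taken_way: the other way, equal to the free one, same axes, with a fixed holder wedged in it; leave alone
- held_bottle: grey bottle with a white cap, 47 mm in diameter and 96 mm tall, standing in the holder of the taken way; origin at the centre of its underside; leave alone
- squat_jar: white jar with blue cap, 72 mm in diameter, 75 mm tall, near the robot on its left; origin at the centre of its underside; leave alone
- wide_bottle: white bottle with red cap, 68 mm in diameter, 120 mm tall, near the robot on its right; origin at the centre of its underside; leave alone
- amber_bottle: amber glass bottle, 64 mm in diameter, 150 mm tall, far left; origin at the centre of its underside; leave alone
- beaker: glass beaker, 66 mm in diameter, 85 mm tall, far right; origin at the centre of its underside; leave alone

How it is judged:
On the way:
1. the holder is wedged tight in the free way and let go, its cup still empty (contact force between holder and way above 15 N and contact force between the fingers and holder below 0.1 N and x of holder in the frame of way between -0.02 and 0.022 m and angle between the x axis of holder and the x axis of way, either way round below 0.06 rad and distance between bottle and holder above 0.08 m), for 0.2 s.
At the end, for the whole second after the job is handed in: The holder is in the free way, square to it, origin within 20 mm (22 mm beyond) of the way's along x, and still wedged: 12 N or more (contact forces summed) between holder and way with nothing touching it. The bottle stands upright on the floor of its cup, at rest (contact force between holder and way above 12 N and x of holder in the frame of way between -0.02 and 0.022 m and angle between the x axis of holder and the x axis of way, either way round below 0.06 rad and angle between holder's own z axis and vertical below 0.05 rad and z of bottle in the frame of holder between 0.016 and 0.024 m and horizontal distance between bottle and holder below 0.006 m and angle between bottle's own z axis and vertical below 0.1 rad and linear speed of each of bottle, holder below 0.02 m/s).
It fails at once if the holder is rammed: pushed or pressed into the way so hard that the contact force between them passes 60 N (setting the bottle into it is not counted) (contact force between holder and way above 60 N and contact force between holder and bottle below 0.5 N).
It fails at once if the bottle already on the shaker or another thing on the bench is moved by more than 20 mm (distance of any of held_bottle, squat_jar, wide_bottle, amber_bottle, beaker from where it was at the start of the episode above 0.02 m).
It also fails if it takes over 72 s, if anything falls off the work surface, if the arm or the gripper's body presses on something with over 40 N, if the wrist force passes 120 N, or if a joint passes its speed limit or range.

ROBOT

A 7-joint arm with a two-finger parallel gripper is mounted at the origin on the work surface. World frame = base frame: x ahead of the robot, y to its left, z up, the work surface at z = 0. Lengths are in m, angles in rad, forces in N, time in s.
With the tool pointing down it reaches from about 0.425 to 0.925 m from the base axis. Payload 6.8 kg.
Tool frame: the origin (TCP) lies at the very end of the fingers, on their centre line; the grasp point (between the pads) lies 19 mm behind it; z points along the fingers, y is the line along which they close (so a half turn about z gives the same grasp; the last joint's range is limited). The gripper opens to 85 mm and grips with 20 to 120 N. Pads are 22 mm wide; open, the fingers measure 114 mm over their backs; the gripper's body (76 mm by 85 mm) begins 54 mm behind the grasp point. The pads swing forward as they close: fully open they stand 13 mm farther back than shut.
Start: joints at [-1.301, 0.477, 0.022, 1.555, -0.011, 1.109, -0.083], TCP at [0.249, 0.627, 0.231] pointing down, gripper open.
Joint ranges: [-2.96, 2.96], [-0.34, 2.1], [-1.41, 1.46], [0.24, 2.44], [-1.37, 4.51], [0.17, 1.92], [-2.96, 2.96]. Speed limits (rad/s): [2.39, 2.39, 3.14, 3.14, 3.14, 3.14, 3.14].

INTERFACE

Orientations are given as a unit quaternion [w, x, y, z].
In Python, from station import get_obs, read_camera, hand_in gives the robot as it stands.
- The arm moves only by the tool arm_command, never from a script. Its argument "commands" is one flat list of numbers, 7 for each row, row after row: the shift along the tool's x, y, z in m, then the turn, a rotation vector about the tool's x, y, z in degrees, then the opening, from 0 (shut) to 1 (fully open). In form: [tx, ty, tz, rx, ry, rz, fingers, tx, ty, tz, rx, ry, rz, fingers, ...]. A call has 1 to 8 rows; each row is the pose to reach, as a shift and turn from the pose commanded when the call began, along the tool's axes at that moment; what a row does not reach only later rows make up. A row lasts 1/10 s, in which the tool goes at most 50 mm and 8.59 degrees, less where a joint would pass 70% of its speed; a pose out of reach is approached as far as the arm can. A call with a gripper value outside its range is refused whole. The fingers move at their own pace and stop on an object; "force" is the grip in N (left out, the last holds). Time passes only in rows, so rows that repeat a pose let the fingers close. It gives the time, the measured TCP pose, the force, the opening and the grip force at its end, in the units of the state.
- get_obs(): the state, without advancing time (a new reading comes with each control period).
- read_camera(name): name is "scene" or "top" or "wrist"; returns a dict with "img" (400x640x3 uint8, red, green, blue), "camera_matrix" (3x3 intrinsics, pixels), "k1" (the pictures are not rectified: a ray, as slopes to the right and down, at radius r is drawn at 1 + k1 r^2 times it, then the intrinsics apply), "pose" (4x4, takes a point from camera to world coordinates). Camera axes: x right, y down, z forward; pixel columns grow to the right and rows downward; lengths in m; the calibration is good to about 2 mm. A picture is of the moment at which its call begins. There is no depth.
- hand_in(): hands the job in; it is judged then, once.
The state is a dict: "t": time; "q": joint angles; "joint_vel": joint speeds; "joint_torque": joint torques, N m; "eef_pos": TCP position; "tool_rot": TCP orientation; "contact_force": force on the tool from outside, world axes, zero at the start; "torque": the same for the moment, N m; "gripper_width": opening from 0.0 (shut) to 1.0 (fully open); "grasp_force": force on a finger pad.
Only numpy, scipy, OpenCV 4.12 (cv2) and the standard library are available. Lean on these libraries where they do the work, as an engineer would, in place of code of your own. Each camera call takes 0.05 s, during which the arm holds its last target. There are 200 camera calls.

## Working session

There is one attempt and no reset: what is moved stays moved. The work goes in short steps, Python scripts to look and compute and a tool call to move; the robot and the scene stay as the last step left them, time stands still between calls to the robot, and variables do not carry over. Pictures are saved under pics/ and viewed, at most 10 in all, crops included, and the job is handed in when it is done.

Besides the shell and the picture viewer there is one more tool, called after "Request:" by a JSON object that holds its "op" and its "data". arm_command: Moves the arm, as the interface text tells. Its arguments: {"type":"object","properties":{"commands":{"type":"array","items":{"type":"number"}},"force":{"type":"number"}},"required":["commands"]}

```bash
mkdir -p pics
cat > h.py <<'E'
import numpy as np, cv2
from station import get_obs, read_camera, hand_in
def cam(n):
    c=read_camera(n); return c
def save(c,f): cv2.imwrite(f,cv2.cvtColor(c["img"],cv2.COLOR_RGB2BGR))
def ray(c,u,v):
    K=np.array(c["camera_matrix"]);T=np.array(c["pose"])
    p=np.array([(u-K[0,2])/K[0,0],(v-K[1,2])/K[1,1]]);s=p.copy()
    for _ in range(30): s=p/(1+c["k1"]*(s@s))
    return T[:3,3],T[:3,:3]@np.r_[s,1]
def at(c,u,v,z):
    o,d=ray(c,u,v); return o+d*(z-o[2])/d[2]
def proj(c,P):
    K=np.array(c["camera_matrix"]);T=np.array(c["pose"])
    P=np.atleast_2d(P);q=(P-T[:3,3])@T[:3,:3];s=q[:,:2]/q[:,2:]
    s=s*(1+c["k1"]*(s**2).sum(1))[:,None]
    return s*[K[0,0],K[1,1]]+[K[0,2],K[1,2]]
E
python3 - <<'E'
from h import *
import pickle
for n in("top","scene"):
    c=cam(n);save(c,f"pics/{n}0.png");pickle.dump(c,open(n+".pkl","wb"));print(n,np.round(c["pose"],3).tolist(),c["k1"],np.round(c["camera_matrix"],1).tolist())
o=get_obs();print({k:np.round(v,3).tolist() for k,v in o.items()})
E
```

```text
top [[0.017, -0.997, 0.071, 0.43], [-1.0, -0.017, 0.001, -0.018], [0.0, -0.071, -0.998, 1.409], [0.0, 0.0, 0.0, 1.0]] -0.04273338952168292 [[511.0, 0.0, 320.9], [0.0, 511.0, 198.1], [0.0, 0.0, 1.0]]
scene [[-0.835, 0.335, -0.437, 1.074], [0.55, 0.473, -0.688, 0.828], [-0.023, -0.815, -0.579, 0.808], [0.0, 0.0, 0.0, 1.0]] -0.03718268939743219 [[470.7, 0.0, 312.3], [0.0, 470.7, 199.7], [0.0, 0.0, 1.0]]
{'t': 0.1, 'q': [-1.301, 0.478, 0.022, 1.556, -0.012, 1.109, -0.083], 'joint_vel': [-0.001, -0.001, 0.0, -0.004, -0.0, 0.0, -0.0], 'joint_torque': [0.005, -59.776, 1.614, -28.195, 0.013, 0.005, -0.0], 'eef_pos': [0.249, 0.627, 0.23], 'tool_rot': [-0.0, 0.188, 0.982, -0.001], 'contact_force': [0.35, -0.037, 0.158], 'torque': [0.026, 0.025, -0.019], 'grasp_force': 0.0, 'gripper_width': 0.997}
```

View pics/top0.png

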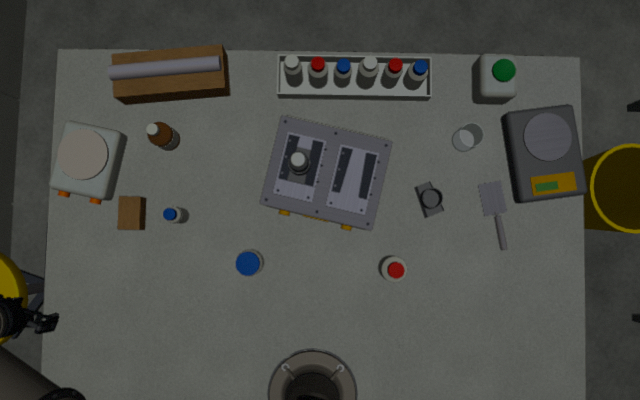

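View pics/scene0.png

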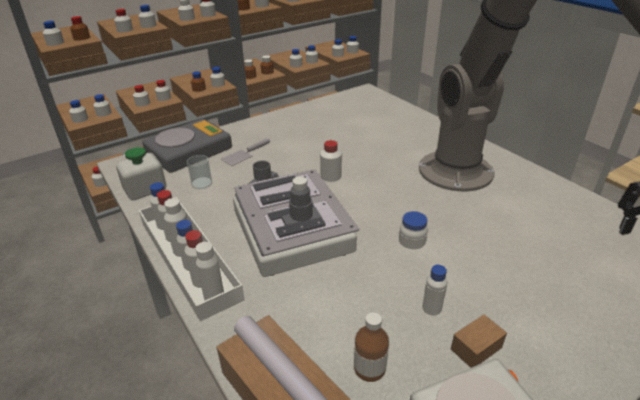

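The top view shows the free way on the right (centre about 353,180), the holder at (430,200) and the slim bottle at (172,214). The scene view confirms the arrangement. I'll zoom in next.

Run:
```python
from h import *
import pickle
c=pickle.load(open("top.pkl","rb"));i=cv2.cvtColor(c["img"],cv2.COLOR_RGB2BGR)
i=cv2.convertScaleAbs(i,alpha=1.6)
a=cv2.resize(i[110:240,255:455],None,fx=4,fy=4,interpolation=cv2.INTER_CUBIC)
cv2.imwrite("pics/z0.png",a)
```

```text
(no output)
```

View pics/z0.png

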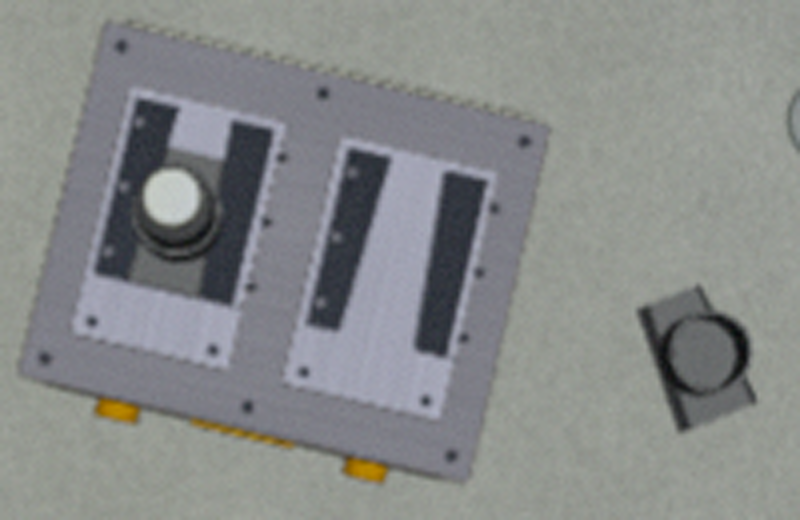

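The zoom shows the free bed's corners at (347,140), (497,178), (440,417) and (285,382) in crop pixels. The holder's foot corners are (638,308), (700,287), (757,402) and (682,432). Its narrow end is the upper one, facing away from the robot.

Run:
```python
from h import *
import pickle
c=pickle.load(open("top.pkl","rb"))
f=lambda p,z:np.array([at(c,255+(u+.5)/4-.5,110+(v+.5)/4-.5,z)[:2] for u,v in p])
def kab(m,w):
    m=np.array(m,float);a=m-m.mean(0);b=w-w.mean(0)
    th=np.arctan2((a[:,0]*b[:,1]-a[:,1]*b[:,0]).sum(),(a*b).sum())
    R=np.array([[np.cos(th),-np.sin(th)],[np.sin(th),np.cos(th)]]);t=w.mean(0)-R@m.mean(0)
    return th,t,np.round((w-(m@R.T+t))*1e3,1).tolist()
print("bed",kab([[.08,.052],[.08,-.052],[-.085,-.052],[-.085,.052]],f([(347,140),(497,178),(440,417),(285,382)],.1)))
print("plat",kab([[.12,.15],[.12,-.15],[-.12,-.15],[-.12,.15]],f([(108,20),(550,128),(468,480),(20,375)],.094)))
print("bedL",kab([[.08,.052],[.08,-.052],[-.085,-.052],[-.085,.052]],f([(133,88),(284,126),(228,368),(72,332)],.1)))
print("foot",kab([[.045,.0243],[.045,-.0243],[-.045,-.0297],[-.045,.0297]],f([(638,308),(700,287),(757,402),(682,432)],.0)))
print("rim",f([(706,353)],.058))
# bottle cap in top; 
print("bottlecap", at(c,171,214,.12), "body?")
s=pickle.load(open("scene.pkl","rb"))
print("cap scene",at(s,438,271,.12))
```

```text
bed (np.float64(-0.2256788711967094), array([ 0.57505829, -0.0989253 ]), [[-2.3, -1.7], [-2.1, 2.3], [3.5, 0.5], [1.0, -1.1]])
plat (np.float64(-0.2186204562044479), array([ 0.59113845, -0.0298561 ]), [[-0.8, -1.4], [-2.0, 2.1], [2.6, 1.2], [0.2, -2.0]])
bedL (np.float64(-0.21620019243890984), array([0.60560505, 0.03896366]), [[-0.8, -1.2], [-1.8, 2.1], [1.7, -0.0], [0.9, -0.9]])
foot (np.float64(0.39708077224920757), array([ 0.5326296 , -0.31433661]), [[1.4, -0.6], [-2.0, 1.1], [-0.4, 1.1], [1.0, -1.6]])
rim [[ 0.53129619 -0.30998366]]
bottlecap [0.47428855 0.36168989 0.12      ] body?
cap scene [0.48217566 0.37424691 0.12      ]
```

```bash
cat >> h.py <<'E'
from scipy.spatial.transform import Rotation as Ro
def plan(p,ydeg,o=None):
    """shift in tool axes + rotvec deg to reach TCP p, tool down, tool y at world angle ydeg (mod 180)"""
    o=o or get_obs();q=o["tool_rot"];R=Ro.from_quat([q[1],q[2],q[3],q[0]])
    best=None
    for k in(0,180):
        a=np.radians(ydeg+k);y=np.array([np.cos(a),np.sin(a),0]);z=np.array([0,0,-1.]);x=np.cross(y,z)
        rv=(R.inv()*Ro.from_matrix(np.c_[x,y,z])).as_rotvec(degrees=True)
        if best is None or np.linalg.norm(rv)<np.linalg.norm(best): best=rv
    return np.round(R.inv().apply(np.array(p)-o["eef_pos"]),4).tolist(),np.round(best,2).tolist()
E
python3 - <<'E'
from h import *
print(plan([.45,.1,.35],22.7)); print(plan([.50,-.31,.25],22.7))
E
```

```text
([-0.3814, -0.4157, -0.1189], [-0.09, 0.04, 45.65])
([-0.5791, -0.7782, -0.0183], [-0.09, 0.04, 45.65])
```

Request:
{"op": "arm_command", "data": {"commands": [0,0,-0.12,0,0,0,1,0,0,-0.12,0,0,0,1,-0.05,-0.05,-0.12,0,0,8,1,-0.08,-0.1,-0.12,0,0,16,1,-0.1,-0.15,-0.12,0,0,24,1,-0.15,-0.2,-0.12,0,0,32,1,-0.19,-0.25,-0.12,0,0,40,1,-0.22,-0.3,-0.12,0,0,45.6,1]}}

```text
t: 0.9
eef_pos: [0.3255, 0.3385, 0.3508]
tool_rot: [-0.0, 0.556, 0.831, -0.0]
contact_force: [0.7, -1.1, 1.2]
gripper_width: 0.996
grasp_force: 0.0
```

Run:
```python
from h import *
print(plan([.51,-.31,.25],22.7),get_obs()["eef_pos"],get_obs()["q"])
```

```text
([-0.6699, -0.077, 0.1009], [-0.01, 0.01, -0.26]) [0.32548678 0.33854569 0.35082601] [-1.16106195  0.02135126  0.2289075   1.8754106  -0.00515293  1.24563531
 -0.53891199]
```

Request:
{"op": "arm_command", "data": {"commands": [-0.05,0.01,0,0,0,0,1,-0.1,0.02,0,0,0,0,1,-0.15,0.03,0,0,0,0,1,-0.2,0.03,0,0,0,0,1,-0.25,0.03,0,0,0,0,1,-0.3,0.02,0,0,0,0,1,-0.35,0,0,0,0,0,1,-0.4,-0.02,0,0,0,0,1]}}

```text
t: 1.7
eef_pos: [0.4608, -0.0265, 0.3509]
tool_rot: [-0.0, 0.554, 0.833, -0.0]
contact_force: [0.5, -0.1, 0.3]
gripper_width: 1.001
grasp_force: 0.0
```

Run:
```python
from h import *
print(plan([.51,-.31,.25],22.7),get_obs()["eef_pos"],get_obs()["q"])
```

```text
([-0.2805, -0.0642, 0.1009], [-0.01, -0.01, 0.04]) [ 0.46080631 -0.02645189  0.35092244] [-0.72979925 -0.02072983  0.65500485  1.91124396  0.01325935  1.24708011
  0.31782512]
```

Request:
{"op": "arm_command", "data": {"commands": [-0.05,-0.01,0.01,0,0,0,1,-0.1,-0.02,0.03,0,0,0,1,-0.15,-0.03,0.05,0,0,0,1,-0.2,-0.045,0.07,0,0,0,1,-0.25,-0.055,0.09,0,0,0,1,-0.28,-0.064,0.1,0,0,0,1,-0.28,-0.064,0.1,0,0,0,1,-0.28,-0.064,0.1,0,0,0,1]}}

```text
t: 2.5
eef_pos: [0.5092, -0.3089, 0.25]
tool_rot: [-0.001, 0.555, 0.832, -0.001]
contact_force: [0.2, 0.4, 0.2]
gripper_width: 1.0
grasp_force: 0.0
```

Run:
```python
from h import *
import pickle
c=cam("wrist");save(c,"pics/w1.png");pickle.dump(c,open("w1.pkl","wb"));print(np.round(c["pose"],3).tolist())
print(get_obs()["eef_pos"],get_obs()["contact_force"])
P=[(.5325,-.3143,0),(.5325,-.3143,.058),(.576,-.098,.1)]
print(proj(c,P))
```

```text
[[0.924, 0.37, 0.099, 0.484], [0.383, -0.891, -0.244, -0.248], [-0.003, 0.263, -0.965, 0.395], [0.0, 0.0, 0.0, 1.0]]
[ 0.51012167 -0.30713768  0.25060669] [ 0.41447845 -0.5184967   0.38225719]
[[337.17916425 176.3979063 ]
 [339.36950202 185.74984158]
 [480.04700008   0.57371215]]
```

View pics/w1.png

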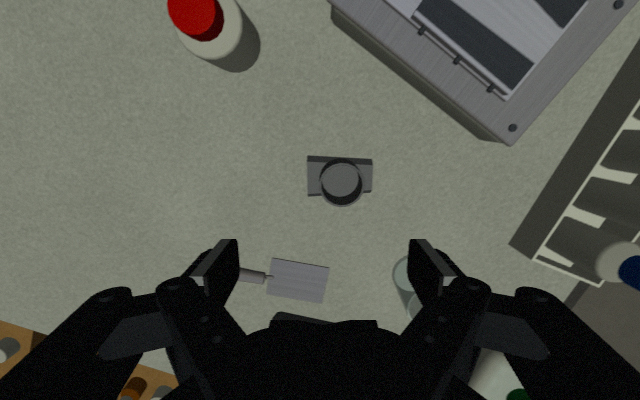

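The wrist view shows the holder with its rim at about (341,180) and its foot from (307,156) to (372,195). Next is a zoom for accuracy.

Run:
```python
from h import *
i=cv2.imread("pics/w1.png")[142:220,292:392]
cv2.imwrite("pics/w1z.png",cv2.convertScaleAbs(cv2.resize(i,None,fx=7,fy=7,interpolation=cv2.INTER_CUBIC),alpha=1.7))
```

```text
(no output)
```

View pics/w1z.png

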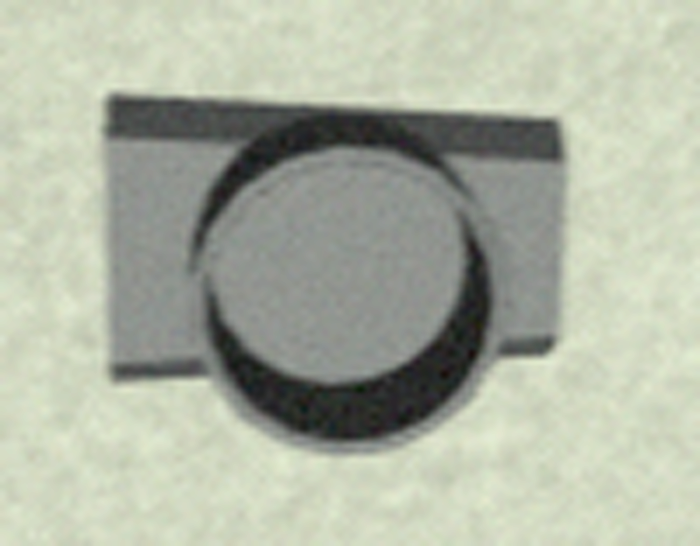

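The zoom gives underside corners at (107,95), (112,380), (558,120) and (554,351). The rim centre is at about (344,301) in zoom pixels, with radius about 152.

Run:
```python
from h import *
import pickle
c=pickle.load(open("w1.pkl","rb"))
g=lambda u,v,z:at(c,292+(u+.5)/7-.5,142+(v+.5)/7-.5,z)[:2]
w=np.array([g(*p,0) for p in[(107,95),(558,120),(554,351),(112,380)]])
m=np.array([[-.045,.0297],[.045,.0243],[.045,-.0243],[-.045,-.0297]])
a=m-m.mean(0);b=w-w.mean(0);th=np.arctan2((a[:,0]*b[:,1]-a[:,1]*b[:,0]).sum(),(a*b).sum())
R=np.array([[np.cos(th),-np.sin(th)],[np.sin(th),np.cos(th)]]);t=w.mean(0)-R@m.mean(0)
print(np.degrees(th),t,(w-m@R.T-t)*1e3)
print("rim",g(344,301,.058), "diam",np.linalg.norm(g(192,301,.058)-g(497,301,.058)))
print(plan([*t,.12],np.degrees(th)),plan([*t,.02],np.degrees(th)))
```

```text
23.012258733163115 [ 0.53460718 -0.31230361] [[-0.15897119 -0.21514391]
 [ 0.14164296 -0.46195446]
 [ 0.66173064  0.66177017]
 [-0.64440241  0.0153282 ]]
rim [ 0.53343278 -0.31230705] diam 0.053384501932462296
([-0.0143, 0.0207, 0.1306], [-0.05, -0.06, -0.31]) ([-0.0144, 0.0208, 0.2306], [-0.05, -0.06, -0.31])
```

Request:
{"op": "arm_command", "data": {"commands": [-0.014,0.02,0.03,0,0,-0.3,1,-0.014,0.02,0.08,0,0,-0.3,1,-0.014,0.02,0.13,0,0,-0.3,1,-0.014,0.02,0.17,0,0,-0.3,1,-0.014,0.02,0.2,0,0,-0.3,1,-0.014,0.02,0.22,0,0,-0.3,1,-0.014,0.02,0.23,0,0,-0.3,1,-0.014,0.02,0.23,0,0,-0.3,1]}}

```text
t: 3.35
eef_pos: [0.5347, -0.3103, 0.0207]
tool_rot: [-0.001, 0.551, 0.835, 0.0]
contact_force: [0.7, -0.5, 0.6]
gripper_width: 1.0
grasp_force: 0.0
```

Request:
{"op": "arm_command", "data": {"commands": [0,0,0,0,0,0,0.5,0,0,0,0,0,0,0.2,0,0,0,0,0,0,0.2,0,0,0,0,0,0,0.2,0,0,0,0,0,0,0.2,0,0,0,0,0,0,0.2], "force": 40}}

```text
t: 3.95
eef_pos: [0.5354, -0.3128, 0.0228]
tool_rot: [0.001, 0.551, 0.834, 0.0]
contact_force: [-1.2, 1.1, 7.4]
gripper_width: 0.634
grasp_force: 43.8
```

Run:
```python
from h import *
o=get_obs();print(o["contact_force"],o["eef_pos"]);print(plan([.535,-.312,.27],23,o),plan([.46,-.18,.27],-12.5,o))
```

```text
[-1.23446762  1.06833021  7.37467418] [ 0.53543781 -0.31279641  0.02276042]
([0.0006, 0.0004, -0.2472], [0.12, 0.08, 0.06]) ([0.1514, -0.0169, -0.2475], [0.14, 0.04, 35.56])
```

Request:
{"op": "arm_command", "data": {"commands": [0,0,-0.02,0,0,0,0.2,0,0,-0.06,0,0,0,0.2,0,0,-0.11,0,0,0,0.2,0,0,-0.16,0,0,0,0.2,0,0,-0.21,0,0,6,0.2,0.03,0,-0.25,0,0,12,0.2,0.07,0,-0.25,0,0,18,0.2,0.11,-0.01,-0.25,0,0,24,0.2]}}

```text
t: 4.75
eef_pos: [0.4827, -0.2139, 0.2722]
tool_rot: [0.001, 0.714, 0.7, 0.001]
contact_force: [0.6, 0.9, -2.3]
gripper_width: 0.631
grasp_force: 43.5
```

Run:
```python
from h import *
o=get_obs();print(o["contact_force"],o["eef_pos"],o["gripper_width"]);print(plan([.46,-.18,.27],-12.5,o))
```

```text
[ 0.61873114  0.87255828 -2.33696106] [ 0.48272747 -0.21393402  0.27218431] 0.6313497354039344
([0.0335, -0.0234, 0.0021], [0.16, -0.03, 11.34])
```

Request:
{"op": "arm_command", "data": {"commands": [0.015,-0.012,0,0,0,6,0.2,0.033,-0.023,0,0.1,0,11.3,0.2,0.033,-0.023,0,0.1,0,11.3,0.2,0.033,-0.023,0,0.1,0,11.3,0.2]}}

```text
t: 5.15
eef_pos: [0.4596, -0.1814, 0.2713]
tool_rot: [-0.001, 0.778, 0.629, -0.0]
contact_force: [0.4, 0.0, -2.1]
gripper_width: 0.631
grasp_force: 43.4
```

Run:
```python
from h import *
import pickle
c=cam("wrist");save(c,"pics/w2.png");pickle.dump(c,open("w2.pkl","wb"))
o=get_obs();print(o["contact_force"],o["eef_pos"])
a=-.2187;ex=np.array([np.cos(a),np.sin(a)]);ey=np.array([-ex[1],ex[0]])
for x,y in((.08,.052),(.08,-.052),(-.085,-.052),(-.085,.052)): print(proj(c,np.r_[np.array([.576,-.0985])+x*ex+y*ey,.1]))
i=cv2.imread("pics/w2.png");cv2.imwrite("pics/w2z.png",cv2.convertScaleAbs(cv2.resize(i[0:300,240:640],None,fx=2,fy=2,interpolation=cv2.INTER_CUBIC),alpha=1.4))
```

```text
[ 0.83087731 -0.01431889 -2.28417568] [ 0.45982152 -0.18207716  0.27139345]
[[500.23980659  23.62787637]]
[[483.79324693 130.70995606]]
[[332.83336628 129.60305614]]
[[334.54968552  22.38417725]]
```

View pics/w2z.png

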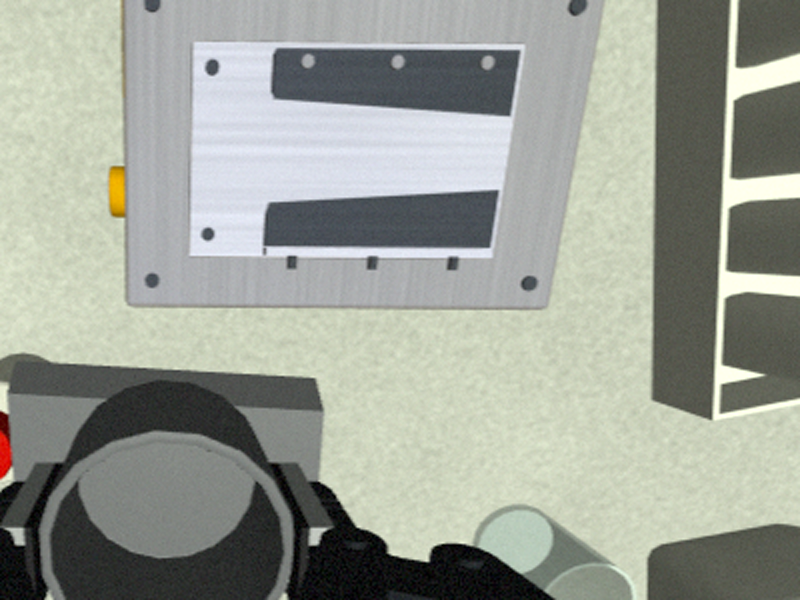

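The bed's corners in zoom pixels are (193,42), (525,44), (493,257) and (190,256). The held foot's near underside edge runs from (12,362) to (318,378), with the narrow end on the right.

```bash
cat >> h.py <<'E'
def kab(m,w):
    m=np.array(m,float);w=np.array(w);a=m-m.mean(0);b=w-w.mean(0)
    th=np.arctan2((a[:,0]*b[:,1]-a[:,1]*b[:,0]).sum(),(a*b).sum())
    R=np.array([[np.cos(th),-np.sin(th)],[np.sin(th),np.cos(th)]]);t=w.mean(0)-R@m.mean(0)
    return th,t,np.round((w-(m@R.T+t))*1e3,1).tolist()
E
python3 - <<'E'
from h import *
import pickle
c=pickle.load(open("w2.pkl","rb"))
g=lambda u,v,z:at(c,240+(u+.5)/2-.5,(v+.5)/2-.5,z)[:2]
for z in(.1,):
    th,t,r=kab([[.08,.052],[.08,-.052],[-.085,-.052],[-.085,.052]],[g(525,44,z),g(493,257,z),g(190,256,z),g(193,42,z)]);print("way",np.degrees(th),t,r)
# jaw floor edges near: jaw tops
b=[g(272,99,.11),g(511,116,.11),g(267,204,.11),g(498,190,.11)]
R=np.array([[np.cos(th),-np.sin(th)],[np.sin(th),np.cos(th)]])
print("jaw tops in way",np.round((np.array(b)-t)@R*1e3,1).tolist())
o=get_obs();e=o["eef_pos"];zu=e[2]-.0228
h,p,r=kab([[-.045,.0297],[.045,.0243]],[g(12,362,zu),g(318,378,zu)]);print("holder",np.degrees(h),p,r,"tcp",e)
print("rim",g(167,548,zu+.058))
E
```

```text
way -12.348507877293668 [ 0.57830014 -0.09702076] [[-0.2, -0.5], [0.3, 0.4], [0.0, 0.3], [-0.1, -0.2]]
jaw tops in way [[-46.1, 24.0], [72.8, 16.8], [-46.1, -25.1], [71.9, -17.9]]
holder -11.741574169649969 [ 0.459843   -0.18169891] [[-1.6, 0.4], [1.6, -0.4]] tcp [ 0.45982152 -0.18207716  0.27139345]
rim [ 0.46026201 -0.18106759]
```

```bash
cat >> h.py <<'E'
WY=-12.35;W0=np.array([.5783,-.0970])
def wp(x,y,z):
    a=np.radians(WY);return np.r_[W0+[x*np.cos(a)-y*np.sin(a),x*np.sin(a)+y*np.cos(a)],z]
def wx(o):
    a=np.radians(WY);d=np.array(o["eef_pos"])[:2]-W0;f=np.array(o["contact_force"]);c,s=np.cos(a),np.sin(a)
    R=np.array([[c,s],[-s,c]]);q=o["tool_rot"]
    ya=Ro.from_quat([q[1],q[2],q[3],q[0]]).as_matrix()[:,1]
    print("way xy mm",np.round(R@d*1e3,2),"z",round(o["eef_pos"][2]*1e3,2),"F way",np.round(np.r_[R@f[:2],f[2]],1),"T",np.round(o["torque"],2),"ydeg",round(np.degrees(np.arctan2(ya[1],ya[0])),2),"w",round(o["gripper_width"],3),"gf",round(o["grasp_force"],1),"t",o["t"])
E
python3 - <<'E'
from h import *
o=get_obs();wx(o);print(plan(wp(-.1,-.0005,.16),WY,o),plan(wp(-.1,-.0005,.126),WY,o))
E
```

```text
way xy mm [ -97.54 -108.45] z 271.39 F way [ 0.8  0.2 -2.3] T [-0.07  0.01 -0.  ] ydeg -12.16 w 0.636 gf 43.4 t 5.2
([0.1079, -0.002, 0.1114], [-0.05, -0.01, 0.19]) ([0.1079, -0.002, 0.1454], [-0.05, -0.01, 0.19])
```

Request:
{"op": "arm_command", "data": {"commands": [0.05,0,0,0,0,0.4,0.2,0.09,-0.002,0.02,0,0,0.4,0.2,0.108,-0.002,0.06,0,0,0.4,0.2,0.108,-0.002,0.1,0,0,0.4,0.2,0.108,-0.002,0.125,0,0,0.4,0.2,0.108,-0.002,0.135,0,0,0.4,0.2,0.108,-0.002,0.142,0,0,0.4,0.2,0.108,-0.002,0.142,0,0,0.4,0.2]}}

```text
t: 6.0
eef_pos: [0.4808, -0.0766, 0.1293]
tool_rot: [-0.0, 0.781, 0.625, -0.001]
contact_force: [0.6, -0.1, -2.0]
gripper_width: 0.631
grasp_force: 43.3
```

Run:
```python
from h import *
o=get_obs();wx(o)
```

```text
way xy mm [-99.58  -0.95] z 129.31 F way [ 0.7  0.  -2. ] T [-0.   -0.   -0.02] ydeg -12.7 w 0.631 gf 43.3 t 6.0
```

Now lower in small steps to feel the bed.

Request:
{"op": "arm_command", "data": {"commands": [0,0,0.002,0,0,0,0.2,0,0,0.004,0,0,0,0.2,0,0,0.005,0,0,0,0.2,0,0,0.005,0,0,0,0.2]}}

```text
t: 6.4
eef_pos: [0.4805, -0.0756, 0.1244]
tool_rot: [-0.001, 0.781, 0.625, -0.0]
contact_force: [-0.9, 0.1, -2.6]
gripper_width: 0.63
grasp_force: 43.3
```

Request:
{"op": "arm_command", "data": {"commands": [0,0,0.001,0,0,0,0.2,0,0,0.001,0,0,0,0.2]}}

```text
t: 6.6
eef_pos: [0.4803, -0.0756, 0.1231]
tool_rot: [-0.001, 0.781, 0.625, -0.001]
contact_force: [-0.3, -0.5, -2.4]
gripper_width: 0.635
grasp_force: 43.3
```

Request:
{"op": "arm_command", "data": {"commands": [0,0,0.001,0,0,0,0.2,0,0,0.001,0,0,0,0.2]}}

```text
t: 6.8
eef_pos: [0.481, -0.0759, 0.1228]
tool_rot: [-0.0, 0.781, 0.625, 0.0]
contact_force: [-2.3, -0.2, 5.7]
gripper_width: 0.63
grasp_force: 44.3
```

Request:
{"op": "arm_command", "data": {"commands": [0,0.003,-0.0008,0,0,0,0.2,0,0.01,-0.0008,0,0,0,0.2,0,0.018,-0.0008,0,0,0,0.2,0,0.026,-0.0008,0,0,0,0.2,0,0.034,-0.0008,0,0,0,0.2,0,0.04,-0.0008,0,0,0,0.2,0,0.04,-0.0008,0,0,0,0.2]}}

```text
t: 7.5
eef_pos: [0.5205, -0.0849, 0.1229]
tool_rot: [-0.0, 0.781, 0.625, -0.0]
contact_force: [1.0, -0.5, 1.0]
gripper_width: 0.633
grasp_force: 44.1
```

Run:
```python
from h import *
o=get_obs();wx(o)
```

```text
way xy mm [-59.07  -0.54] z 122.87 F way [ 1.1 -0.3  1. ] T [-0.05 -0.39  0.01] ydeg -12.65 w 0.633 gf 44.1 t 7.5
```

Request:
{"op": "arm_command", "data": {"commands": [0,0.008,0,0,0,0,0.2,0,0.016,0,0,0,0,0.2,0,0.022,0,0,0,0,0.2,0,0.026,0,0,0,0,0.2,0,0.026,0,0,0,0,0.2]}}

```text
t: 8.0
eef_pos: [0.5456, -0.0904, 0.1229]
tool_rot: [-0.0, 0.781, 0.625, -0.0]
contact_force: [0.7, -0.3, 1.4]
gripper_width: 0.633
grasp_force: 44.0
```

Run:
```python
from h import *
o=get_obs();wx(o)
```

```text
way xy mm [-33.39  -0.57] z 122.86 F way [ 0.8 -0.1  1.4] T [-0.05 -0.3  -0.  ] ydeg -12.64 w 0.633 gf 44.0 t 8.0
```

Request:
{"op": "arm_command", "data": {"commands": [0,0,0,0,0,0,0.8,0,0,0,0,0,0,0.8,0,0,0,0,0,0,0.8,0,0,0,0,0,0,0.3,0,0,0,0,0,0,0.3,0,0,0,0,0,0,0.3,0,0,0,0,0,0,0.3], "force": 30}}

```text
t: 8.7
eef_pos: [0.5446, -0.0901, 0.1229]
tool_rot: [-0.001, 0.781, 0.625, -0.001]
contact_force: [-1.5, 0.5, 2.4]
gripper_width: 0.631
grasp_force: 33.0
```

Run:
```python
from h import *
o=get_obs();wx(o)
```

```text
way xy mm [-34.35  -0.49] z 122.89 F way [-1.6  0.2  2.4] T [ 0.07  0.12 -0.02] ydeg -12.64 w 0.631 gf 33.0 t 8.7
```

Request:
{"op": "arm_command", "data": {"commands": [0,0.004,0,0,0,0,0.3,0,0.008,0,0,0,0,0.3,0,0.012,0,0,0,0,0.3,0,0.014,0,0,0,0,0.3,0,0.014,0,0,0,0,0.3]}}

```text
t: 9.2
eef_pos: [0.559, -0.0935, 0.1229]
tool_rot: [-0.0, 0.781, 0.625, -0.0]
contact_force: [1.3, -0.9, 3.2]
gripper_width: 0.635
grasp_force: 33.2
```

Run:
```python
from h import *
o=get_obs();wx(o)
```

```text
way xy mm [-19.56  -0.68] z 122.91 F way [ 1.5 -0.6  3.2] T [ 0.02  0.18 -0.03] ydeg -12.65 w 0.635 gf 33.2 t 9.2
```

Request:
{"op": "arm_command", "data": {"commands": [0,0.001,0,0,0,0,0.3,0,0.002,0,0,0,0,0.3,0,0.003,0,0,0,0,0.3,0,0.003,0,0,0,0,0.3]}}

```text
t: 9.6
eef_pos: [0.5614, -0.0941, 0.1229]
tool_rot: [-0.001, 0.781, 0.625, -0.001]
contact_force: [-1.3, 0.7, 5.1]
gripper_width: 0.634
grasp_force: 33.3
```

Request:
{"op": "arm_command", "data": {"commands": [0,0.001,0,0,0,0,0.3,0,0.002,0,0,0,0,0.3,0,0.002,0,0,0,0,0.3]}}

```text
t: 9.9
eef_pos: [0.5633, -0.0945, 0.1229]
tool_rot: [-0.001, 0.781, 0.625, -0.001]
contact_force: [-1.4, 0.7, 4.3]
gripper_width: 0.634
grasp_force: 33.3
```

Request:
{"op": "arm_command", "data": {"commands": [0,0.001,0,0,0,0,0.3,0,0.002,0,0,0,0,0.3,0,0.002,0,0,0,0,0.3]}}

```text
t: 10.2
eef_pos: [0.5653, -0.0949, 0.1229]
tool_rot: [-0.001, 0.781, 0.625, -0.001]
contact_force: [-1.0, -0.3, 5.2]
gripper_width: 0.629
grasp_force: 33.3
```

Request:
{"op": "arm_command", "data": {"commands": [0,0.001,-0.0004,0,0,0,0.3,0,0.002,-0.0004,0,0,0,0.3,0,0.002,-0.0004,0,0,0,0.3]}}

```text
t: 10.5
eef_pos: [0.5672, -0.0952, 0.1229]
tool_rot: [-0.001, 0.781, 0.625, -0.001]
contact_force: [-0.2, -0.8, 0.9]
gripper_width: 0.636
grasp_force: 32.8
```

Request:
{"op": "arm_command", "data": {"commands": [0,0.001,0,0,0,0,0.3,0,0.002,0,0,0,0,0.3,0,0.002,0,0,0,0,0.3]}}

```text
t: 10.8
eef_pos: [0.5692, -0.0957, 0.1229]
tool_rot: [-0.001, 0.781, 0.625, -0.001]
contact_force: [-0.1, -0.8, -1.4]
gripper_width: 0.633
grasp_force: 32.6
```

Request:
{"op": "arm_command", "data": {"commands": [0,0.001,0,0,0,0,0.3,0,0.002,0,0,0,0,0.3,0,0.002,0,0,0,0,0.3]}}

```text
t: 11.1
eef_pos: [0.571, -0.096, 0.1229]
tool_rot: [-0.001, 0.781, 0.625, -0.001]
contact_force: [-0.9, 0.9, -2.9]
gripper_width: 0.632
grasp_force: 32.4
```

Run:
```python
from h import *
o=get_obs();wx(o)
```

```text
way xy mm [-7.32 -0.63] z 122.94 F way [-1.   0.7 -2.9] T [ 0.04 -0.    0.02] ydeg -12.64 w 0.632 gf 32.4 t 11.1
```

Request:
{"op": "arm_command", "data": {"commands": [0,0.001,0.0003,0,0,0,0.3,0,0.002,0.0003,0,0,0,0.3,0,0.002,0.0003,0,0,0,0.3]}}

```text
t: 11.4
eef_pos: [0.5732, -0.0966, 0.1229]
tool_rot: [-0.0, 0.781, 0.625, -0.001]
contact_force: [-0.1, -0.0, -1.0]
gripper_width: 0.632
grasp_force: 32.7
```

Request:
{"op": "arm_command", "data": {"commands": [0,0.001,0,0,0,0,0.3,0,0.0015,0,0,0,0,0.3,0,0.0015,0,0,0,0,0.3]}}

```text
t: 11.7
eef_pos: [0.5746, -0.0969, 0.1229]
tool_rot: [-0.001, 0.781, 0.625, -0.001]
contact_force: [-0.4, 0.4, 0.5]
gripper_width: 0.631
grasp_force: 32.8
```

Request:
{"op": "arm_command", "data": {"commands": [0,0.001,0,0,0,0,0.3,0,0.0015,0,0,0,0,0.3,0,0.0015,0,0,0,0,0.3]}}

```text
t: 12.0
eef_pos: [0.5761, -0.0973, 0.1229]
tool_rot: [-0.001, 0.781, 0.625, -0.001]
contact_force: [-0.2, -0.2, 1.1]
gripper_width: 0.638
grasp_force: 32.9
```

Run:
```python
from h import *
o=get_obs();wx(o)
```

```text
way xy mm [-2.13 -0.73] z 122.92 F way [-0.1 -0.2  1.1] T [-0.03  0.18  0.  ] ydeg -12.65 w 0.638 gf 32.9 t 12.0
```

Request:
{"op": "arm_command", "data": {"commands": [0,0.001,0,0,0,0,0.3,0,0.001,0,0,0,0,0.3]}}

```text
t: 12.2
eef_pos: [0.5771, -0.0975, 0.1229]
tool_rot: [-0.001, 0.781, 0.625, -0.001]
contact_force: [-0.4, 0.4, 2.9]
gripper_width: 0.636
grasp_force: 33.0
```

Request:
{"op": "arm_command", "data": {"commands": [0,0.001,0,0,0,0,0.3,0,0.001,0,0,0,0,0.3]}}

```text
t: 12.4
eef_pos: [0.578, -0.0976, 0.1229]
tool_rot: [-0.001, 0.781, 0.625, -0.001]
contact_force: [-0.4, 0.9, 2.3]
gripper_width: 0.636
grasp_force: 33.1
```

Request:
{"op": "arm_command", "data": {"commands": [0,0.001,0,0,0,0,0.3,0,0.001,0,0,0,0,0.3]}}

```text
t: 12.6
eef_pos: [0.5787, -0.0978, 0.1229]
tool_rot: [-0.001, 0.781, 0.625, -0.001]
contact_force: [-3.9, 1.0, 4.9]
gripper_width: 0.634
grasp_force: 33.3
```

Request:
{"op": "arm_command", "data": {"commands": [0,0.001,0,0,0,0,0.3,0,0.001,0,0,0,0,0.3]}}

```text
t: 12.8
eef_pos: [0.5791, -0.0979, 0.1229]
tool_rot: [-0.001, 0.781, 0.625, -0.001]
contact_force: [-5.0, 2.3, 7.3]
gripper_width: 0.634
grasp_force: 33.6
```

Request:
{"op": "arm_command", "data": {"commands": [0,-0.0005,-0.0004,0,0,0,0.75,0,-0.0005,-0.0004,0,0,0,0.75,0,-0.0005,-0.0004,0,0,0,0.75,0,-0.0005,-0.0004,0,0,0,0.75,0,-0.0005,-0.0004,0,0,0,0.3,0,-0.0005,-0.0004,0,0,0,0.3,0,-0.0005,-0.0004,0,0,0,0.3], "force": 30}}

```text
t: 13.5
eef_pos: [0.5794, -0.098, 0.1233]
tool_rot: [-0.001, 0.781, 0.625, -0.001]
contact_force: [0.1, -0.1, 0.2]
gripper_width: 0.631
grasp_force: 33.6
```

Run:
```python
from h import *
o=get_obs();wx(o)
```

```text
way xy mm [ 1.33 -0.76] z 123.27 F way [ 0.2 -0.1  0.2] T [-0.01 -0.06  0.08] ydeg -12.64 w 0.631 gf 33.6 t 13.5
```

Request:
{"op": "arm_command", "data": {"commands": [0,0.0005,0,0,0,0,0.3,0,0.0005,0,0,0,0,0.3]}}

```text
t: 13.7
eef_pos: [0.5795, -0.098, 0.1233]
tool_rot: [-0.001, 0.781, 0.625, -0.001]
contact_force: [-2.5, 0.8, 3.6]
gripper_width: 0.641
grasp_force: 34.0
```

Run:
```python
from h import *
o=get_obs();wx(o)
```

```text
way xy mm [ 1.38 -0.77] z 123.27 F way [-2.6  0.3  3.6] T [0.08 0.33 0.15] ydeg -12.65 w 0.641 gf 34.0 t 13.7
```

Request:
{"op": "arm_command", "data": {"commands": [0,0.0006,0,0,0,0,0.3,0,0.0006,0,0,0,0,0.3]}}

```text
t: 13.9
eef_pos: [0.5795, -0.098, 0.1233]
tool_rot: [-0.002, 0.781, 0.625, -0.001]
contact_force: [-6.3, 2.0, 5.9]
gripper_width: 0.632
grasp_force: 34.3
```

Request:
{"op": "arm_command", "data": {"commands": [0,0.0006,0,0,0,0,0.3,0,0.0006,0,0,0,0,0.3]}}

```text
t: 14.1
eef_pos: [0.5795, -0.098, 0.1233]
tool_rot: [-0.002, 0.781, 0.625, -0.001]
contact_force: [-7.8, 2.5, 8.6]
gripper_width: 0.632
grasp_force: 34.6
```

Run:
```python
from h import *
o=get_obs();wx(o)
```

```text
way xy mm [ 1.44 -0.72] z 123.28 F way [-8.1  0.8  8.6] T [0.32 0.97 0.14] ydeg -12.65 w 0.632 gf 34.6 t 14.1
```

Request:
{"op": "arm_command", "data": {"commands": [0,0.0006,-0.0003,0,0,0,0.3,0,0.0006,-0.0003,0,0,0,0.3]}}

```text
t: 14.3
eef_pos: [0.5795, -0.098, 0.1233]
tool_rot: [-0.003, 0.781, 0.625, -0.002]
contact_force: [-10.6, 2.8, 7.5]
gripper_width: 0.636
grasp_force: 34.6
```

Request:
{"op": "arm_command", "data": {"commands": [0,0.0006,-0.0003,0,0,0,0.3,0,0.0006,-0.0003,0,0,0,0.3]}}

```text
t: 14.5
eef_pos: [0.5795, -0.0981, 0.1233]
tool_rot: [-0.003, 0.781, 0.625, -0.002]
contact_force: [-11.0, 3.1, 7.2]
gripper_width: 0.635
grasp_force: 34.6
```

Run:
```python
from h import *
o=get_obs();wx(o)
```

```text
way xy mm [ 1.44 -0.76] z 123.3 F way [-11.4   0.7   7.2] T [0.39 1.09 0.09] ydeg -12.67 w 0.635 gf 34.6 t 14.5
```

Request:
{"op": "arm_command", "data": {"commands": [0,-0.002,0,0,0,0,0.3,0,-0.002,0,0,0,0,0.68,0,-0.002,0,0,0,0,0.68,0,-0.002,0,0,0,0,0.68], "force": 40}}

```text
t: 14.9
eef_pos: [0.5806, -0.0983, 0.124]
tool_rot: [-0.0, 0.781, 0.625, -0.0]
contact_force: [0.2, -0.2, -0.5]
gripper_width: 0.681
grasp_force: 0.0
```

Run:
```python
from h import *
o=get_obs();wx(o)
c=cam("wrist");save(c,"pics/w3.png")
import pickle;pickle.dump(c,open("w3.pkl","wb"))
P=[wp(x,y,.1) for x,y in((.08,.052),(.08,-.052),(-.085,-.052),(-.085,.052),(-.045,0))]
print(proj(c,P).round(1).tolist())
i=cv2.imread("pics/w3.png");cv2.imwrite("pics/w3z.png",cv2.convertScaleAbs(cv2.resize(i[0:300,120:520],None,fx=2,fy=2,interpolation=cv2.INTER_CUBIC),alpha=1.5))
```

```text
way xy mm [ 2.51 -0.75] z 123.95 F way [ 0.2 -0.2 -0.5] T [-0.03 -0.02 -0.  ] ydeg -12.65 w 0.681 gf 0.0 t 14.9
[[453.4, 140.4], [435.7, 294.5], [195.5, 295.5], [173.4, 142.0], [247.9, 224.3]]
```

View pics/w3z.png

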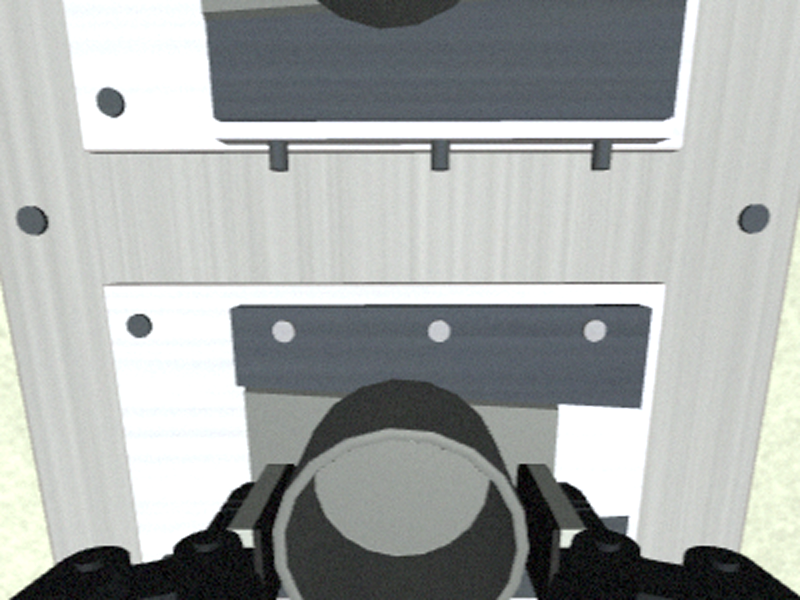

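The view shows the foot lying in the way with its nose at about (557,405). It is flush along the +y jaw, with the fingers free. Now I'll push with the rear pad alone so the foot stays true.

Request:
{"op": "arm_command", "data": {"commands": [0,0.001,-0.0005,0,0,0,0.68,0,0.0015,-0.0005,0,0,0,0.68,0,0.0015,-0.0005,0,0,0,0.68]}}

```text
t: 15.25
eef_pos: [0.5813, -0.0984, 0.1243]
tool_rot: [-0.001, 0.781, 0.625, -0.001]
contact_force: [-2.3, 0.5, 0.7]
gripper_width: 0.678
grasp_force: 1.1
```

Run:
```python
from h import *
o=get_obs();wx(o)
```

```text
way xy mm [ 3.27 -0.76] z 124.26 F way [-2.3 -0.   0.7] T [ 0.13  0.38 -0.02] ydeg -12.65 w 0.678 gf 1.1 t 15.25
```

Request:
{"op": "arm_command", "data": {"commands": [0,0.001,0,0,0,0,0.68,0,0.001,0,0,0,0,0.68,0,0.001,0,0,0,0,0.68]}}

```text
t: 15.55
eef_pos: [0.5814, -0.0985, 0.1241]
tool_rot: [-0.002, 0.781, 0.625, -0.001]
contact_force: [-6.0, 0.6, 3.6]
gripper_width: 0.684
grasp_force: 2.6
```

Run:
```python
from h import *
o=get_obs();wx(o)
```

```text
way xy mm [ 3.35 -0.79] z 124.08 F way [-6.  -0.7  3.6] T [ 0.31  1.03 -0.  ] ydeg -12.66 w 0.684 gf 2.6 t 15.55
```

Request:
{"op": "arm_command", "data": {"commands": [0,0.001,0,0,0,0,0.68,0,0.001,0,0,0,0,0.68,0,0.001,0,0,0,0,0.68]}}

```text
t: 15.85
eef_pos: [0.5814, -0.0985, 0.1239]
tool_rot: [-0.003, 0.781, 0.625, -0.002]
contact_force: [-8.2, 2.2, 5.5]
gripper_width: 0.681
grasp_force: 4.0
```

Request:
{"op": "arm_command", "data": {"commands": [0,0.001,0,0,0,0,0.68,0,0.001,0,0,0,0,0.68,0,0.001,0,0,0,0,0.68]}}

```text
t: 16.15
eef_pos: [0.5815, -0.0985, 0.1238]
tool_rot: [-0.004, 0.781, 0.625, -0.002]
contact_force: [-9.8, 3.0, 6.8]
gripper_width: 0.679
grasp_force: 5.4
```

Run:
```python
from h import *
o=get_obs();wx(o)
```

```text
way xy mm [ 3.43 -0.74] z 123.75 F way [-10.2   0.8   6.8] T [0.61 2.2  0.02] ydeg -12.66 w 0.679 gf 5.4 t 16.15
```

Request:
{"op": "arm_command", "data": {"commands": [0,0.001,-0.0006,0,0,0,0.68,0,0.0015,-0.0006,0,0,0,0.68,0,0.0015,-0.0006,0,0,0,0.68]}}

```text
t: 16.45
eef_pos: [0.5815, -0.0985, 0.1237]
tool_rot: [-0.005, 0.781, 0.625, -0.003]
contact_force: [-13.5, 3.2, 7.2]
gripper_width: 0.682
grasp_force: 7.0
```

Request:
{"op": "arm_command", "data": {"commands": [0,0.001,0,0,0,0,0.68,0,0.001,0,0,0,0,0.68,0,0.001,0,0,0,0,0.68]}}

```text
t: 16.75
eef_pos: [0.5815, -0.0985, 0.1236]
tool_rot: [-0.006, 0.781, 0.625, -0.004]
contact_force: [-16.0, 4.7, 9.6]
gripper_width: 0.677
grasp_force: 8.4
```

Run:
```python
from h import *
o=get_obs();wx(o)
```

```text
way xy mm [ 3.48 -0.77] z 123.59 F way [-16.6   1.1   9.6] T [ 0.97  3.34 -0.04] ydeg -12.67 w 0.677 gf 8.4 t 16.75
```

Request:
{"op": "arm_command", "data": {"commands": [0,-0.003,0,0,0,0,0.68,0,-0.006,0,0,0,0,0.75,0,-0.008,0,0,0,0,1,0,-0.008,0,0,0,0,1,0,-0.008,0,0,0,0,1,0,-0.008,0,0,0,0,1]}}

```text
t: 17.35
eef_pos: [0.5796, -0.098, 0.1251]
tool_rot: [-0.0, 0.781, 0.625, -0.0]
contact_force: [-0.4, 0.4, -0.4]
gripper_width: 1.002
grasp_force: 0.0
```

Run:
```python
from h import *
o=get_obs();wx(o)
c=cam("wrist");save(c,"pics/w4.png")
# compare texture of w3 / w4 nose edge via reprojected way plane patch (z=.112) around nose
import pickle;c3=pickle.load(open("w3.pkl","rb"))
xs=np.arange(.030,.065,.0005)
for d in(c3,c):
    g=cv2.cvtColor(d["img"],cv2.COLOR_RGB2GRAY).astype(np.float32);pr=[]
    for y in np.arange(.004,.014,.001):
        p=proj(d,[wp(x,y,.112) for x in xs]).astype(np.float32)
        pr.append(cv2.remap(g,p[:,0].reshape(1,-1),p[:,1].reshape(1,-1),cv2.INTER_LINEAR)[0])
    pr=np.mean(pr,0);k=np.argmax(np.diff(pr));print("nose edge x",xs[k],np.round(pr[::6]))
```

```text
way xy mm [ 1.53 -0.7 ] z 125.07 F way [-0.5  0.3 -0.4] T [ 0.01 -0.03  0.  ] ydeg -12.64 w 1.002 gf 0.0 t 17.35
nose edge x 0.047000000000000014 [ 99. 107. 107. 107. 107. 107. 175. 178. 177. 177. 178. 178.]
nose edge x 0.047500000000000014 [ 85. 103. 104. 104. 104. 104. 147. 173. 173. 173. 173. 173.]
```

Request:
{"op": "arm_command", "data": {"commands": [0,0,-0.02,0,0,0,1,0,0,-0.06,0,0,0,1,0,0,-0.11,0,0,0,1,0,0,-0.16,0,0,0,1,0,0,-0.21,0,0,0,1,0,0,-0.23,0,0,0,1,0.04,-0.02,-0.23,0,0,-6,1,0.08,-0.04,-0.23,0,0,-12,1]}}

```text
t: 18.2
eef_pos: [0.5583, -0.0119, 0.356]
tool_rot: [0.0, 0.711, 0.703, 0.0]
contact_force: [0.9, 1.4, 0.1]
gripper_width: 1.0
grasp_force: 0.0
```

Run:
```python
from h import *
o=get_obs();wx(o);print(o["eef_pos"],plan([.46,.30,.30],35,o),o["q"])
```

```text
way xy mm [-37.76  78.82] z 356.0 F way [0.5 1.6 0.1] T [ 0.06 -0.03 -0.01] ydeg -0.65 w 1.0 gf 0.0 t 18.2
[ 0.55827566 -0.01193067  0.35599789] ([0.3108, -0.1018, 0.056], [0.04, 0.0, -35.65]) [-0.87617862  0.26135114  0.9802421   1.71800565 -0.22599754  1.28219282
  0.14187008]
```

Request:
{"op": "arm_command", "data": {"commands": [0.045,-0.015,0,0,0,-6,1,0.09,-0.03,0,0,0,-12,1,0.135,-0.045,0.01,0,0,-18,1,0.18,-0.06,0.02,0,0,-24,1,0.225,-0.075,0.03,0,0,-30,1,0.27,-0.09,0.04,0,0,-35.6,1,0.31,-0.1,0.055,0,0,-35.6,1,0.31,-0.1,0.055,0,0,-35.6,1]}}

```text
t: 19.0
eef_pos: [0.4577, 0.3065, 0.2979]
tool_rot: [-0.002, 0.458, 0.889, -0.001]
contact_force: [-0.7, 0.0, -1.1]
gripper_width: 0.997
grasp_force: 0.0
```

Run:
```python
from h import *
import pickle
o=get_obs();print(o["eef_pos"])
c=cam("wrist");save(c,"pics/w5.png");pickle.dump(c,open("w5.pkl","wb"))
print(proj(c,[(.478,.368,0),(.478,.368,.12)]))
```

```text
[0.45771216 0.30645487 0.29786499]
[[358.00082171 137.29814699]
 [370.3114593  143.92976103]]
```

View pics/w5.png

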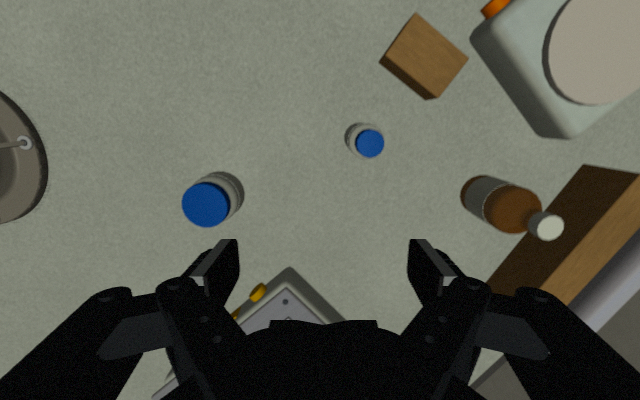

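The blue cap is at (369.5,143), matching the prediction. The surroundings are clear for the grasp.

Run:
```python
from h import *
import pickle
c=pickle.load(open("w5.pkl","rb"));hsv=cv2.cvtColor(c["img"],cv2.COLOR_RGB2HSV)[120:170,340:400]
m=cv2.inRange(hsv,(100,140,60),(130,255,255));ys,xs=np.nonzero(m)
u,v=(xs.min()+xs.max())/2+340,(ys.min()+ys.max())/2+120;print(u,v,xs.mean()+340,ys.mean()+120,len(xs),xs.max()-xs.min())
b=at(c,xs.mean()+340,ys.mean()+120,.119);print(b)
o=get_obs();print(plan([*b[:2],.15],35,o),plan([*b[:2],.052],35,o))
```

```text
369.5 143.0 369.47758620689655 142.97758620689655 580 27
[0.47675647 0.36831606 0.119     ]
([0.0434, 0.0523, 0.1487], [-0.21, -0.04, 0.29]) ([0.0434, 0.0527, 0.2467], [-0.21, -0.04, 0.29])
```

Request:
{"op": "arm_command", "data": {"commands": [0.03,0.03,0,0,0,0,1,0.043,0.052,0.03,0,0,0,1,0.043,0.052,0.08,-0.2,0,0,1,0.043,0.052,0.13,-0.2,0,0,1,0.043,0.052,0.18,-0.2,0,0,1,0.043,0.052,0.22,-0.2,0,0,1,0.043,0.052,0.244,-0.2,0,0,1,0.043,0.052,0.244,-0.2,0,0,1]}}

```text
t: 19.85
eef_pos: [0.4781, 0.3622, 0.0534]
tool_rot: [-0.001, 0.463, 0.886, -0.002]
contact_force: [-1.4, -0.2, 0.6]
gripper_width: 0.997
grasp_force: 0.0
```

Request:
{"op": "arm_command", "data": {"commands": [0,0,0,0,0,0,0.6,0,0,0,0,0,0,0.3,0,0,0,0,0,0,0.3,0,0,0,0,0,0,0.3,0,0,0,0,0,0,0.3,0,0,0,0,0,0,0.3,0,0,0,0,0,0,0.3], "force": 25}}

```text
t: 20.55
eef_pos: [0.4802, 0.3657, 0.0583]
tool_rot: [0.0, 0.462, 0.887, 0.003]
contact_force: [-0.9, -1.2, 5.9]
gripper_width: 0.504
grasp_force: 24.8
```

Request:
{"op": "arm_command", "data": {"commands": [0,0,-0.02,0,0,0,0.3,0,0,-0.06,0,0,0,0.3,0,0,-0.11,0,0,0,0.3,0,0,-0.16,0,0,0,0.3,0,0,-0.21,0,0,0,0.3,0,0,-0.26,0,0,0,0.3,0,0,-0.29,0,0,0,0.3,0,0,-0.29,0,0,0,0.3]}}

```text
t: 21.35
eef_pos: [0.481, 0.3651, 0.3523]
tool_rot: [0.001, 0.462, 0.887, 0.006]
contact_force: [0.0, -0.4, -0.5]
gripper_width: 0.508
grasp_force: 26.3
```

Run:
```python
from h import *
import pickle
o=get_obs();print(o["eef_pos"],o["contact_force"],o["gripper_width"])
c=cam("wrist");save(c,"pics/w6.png");pickle.dump(c,open("w6.pkl","wb"))
e=np.array(o["eef_pos"]);print("expected cap top, base at tcp axis",proj(c,[e+[0,0,.12-.0583],e-[0,0,.0583],e]))
hsv=cv2.cvtColor(c["img"],cv2.COLOR_RGB2HSV);m=cv2.inRange(hsv,(100,140,60),(130,255,255))
n,l,s,ce=cv2.connectedComponentsWithStats(m)
for k in np.argsort(-s[1:,4])[:2]+1: print(s[k],ce[k])
i=cv2.imread("pics/w6.png");cv2.imwrite("pics/w6z.png",cv2.convertScaleAbs(cv2.resize(i[180:400,180:460],None,fx=2.5,fy=2.5),alpha=1.4))
print(plan(wp(.002,-.001,.35),WY,o))
```

```text
[0.48095955 0.36505718 0.35234041] [ 0.02779152 -0.40178235 -0.46509046] 0.5078906814594192
expected cap top, base at tcp axis [[326.39531305 314.93148549]
 [322.56834126 208.75331005]
 [323.72180857 240.75564576]]
[ 279  262   92   63 4501] [323.9737836  295.17507221]
[ 165  199   40   37 1169] [184.31052181 217.1471343 ]
([-0.4367, -0.1841, -0.0015], [0.56, -0.49, 47.28])
```

View pics/w6z.png

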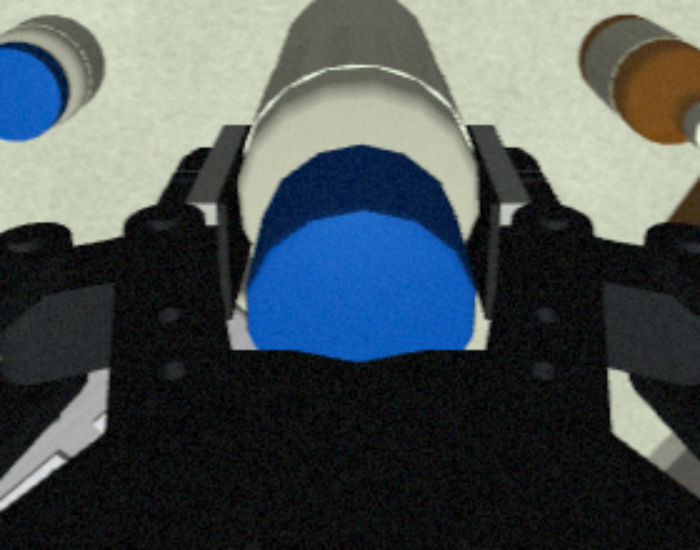

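The bottle is in hand. Its cap's top edge is at zoom (362,210) and its sides at 247 and 477. I'll work out its offset and the rim's the same way.

Run:
```python
from h import *
import pickle
from scipy.optimize import fsolve
t=np.linspace(0,2*np.pi,361)
def solve(c,z,r,top,ux,guess):
    def f(p):
        q=proj(c,np.c_[p[0]+r*np.cos(t),p[1]+r*np.sin(t),0*t+z])
        return [q[:,1].min()-top,(q[:,0].min()+q[:,0].max())/2-ux]
    return fsolve(f,guess)
c=pickle.load(open("w6.pkl","rb"));e=np.array([.48096,.36506,.35234])
w=solve(c,e[2]+.12-.0583,.016,180+210/2.5,180+362/2.5,e[:2]);d=w-e[:2]
y=np.radians(35.1);ty=np.array([np.cos(y),np.sin(y)]);tx=np.array([ty[1],-ty[0]])*-1
# tool x = y x z, z down
tx=np.cross([*ty,0],[0,0,-1.])[:2]
print("cap off tool x,y mm",d@tx*1e3,d@ty*1e3)
c=pickle.load(open("w3.pkl","rb"))
w=solve(c,.158,.028,430/2,120+400.5/2,[.58,-.098]);print("rim",w)
a=np.radians(WY);R=np.array([[np.cos(a),np.sin(a)],[-np.sin(a),np.cos(a)]]);print("rim in way mm",R@(w-W0)*1e3)
```

```text
cap off tool x,y mm 3.5022239065636467 -0.5171695958122176
rim [ 0.57968159 -0.09903785]
rim in way mm [ 1.78548105 -1.69519573]
```

Request:
{"op": "arm_command", "data": {"commands": [-0.03,-0.01,-0.01,0.3,-0.2,6,0.3,-0.07,-0.03,-0.02,0.5,-0.5,12,0.3,-0.11,-0.05,-0.02,0.5,-0.5,18,0.3,-0.15,-0.065,-0.02,0.5,-0.5,24,0.3,-0.19,-0.08,-0.02,0.5,-0.5,30,0.3,-0.23,-0.095,-0.02,0.5,-0.5,36,0.3,-0.27,-0.11,-0.02,0.5,-0.5,42,0.3,-0.31,-0.13,-0.02,0.5,-0.5,47.3,0.3]}}

```text
t: 22.2
eef_pos: [0.5492, 0.0346, 0.3643]
tool_rot: [0.001, 0.78, 0.626, -0.005]
contact_force: [0.7, 0.3, -2.4]
gripper_width: 0.501
grasp_force: 26.2
```

Run:
```python
from h import *
o=get_obs();wx(o);print(plan(wp(.002,-.0045,.30),WY,o))
```

```text
way xy mm [-56.58 122.32] z 364.35 F way [ 0.6  0.4 -2.4] T [ 0.03 -0.05  0.02] ydeg -12.53 w 0.501 gf 26.2 t 22.2
([-0.126, 0.0593, 0.0652], [-0.31, 0.52, -0.18])
```

Request:
{"op": "arm_command", "data": {"commands": [-0.04,0.02,0,0,0,0,0.3,-0.08,0.04,0,0,0,0,0.3,-0.11,0.055,0,0,0,-0.2,0.3,-0.126,0.0593,0.02,0,0,-0.2,0.3,-0.126,0.0593,0.05,0,0,-0.2,0.3,-0.126,0.0593,0.07,0,0,-0.2,0.3,-0.126,0.0593,0.07,0,0,-0.2,0.3,-0.126,0.0593,0.07,0,0,-0.2,0.3]}}

```text
t: 23.0
eef_pos: [0.5799, -0.1004, 0.2961]
tool_rot: [0.001, 0.778, 0.628, -0.005]
contact_force: [0.7, -0.4, -0.5]
gripper_width: 0.504
grasp_force: 26.2
```

Run:
```python
from h import *
import pickle
o=get_obs();wx(o);print(plan(wp(.002,-.0045,.235),WY,o))
c=cam("wrist");save(c,"pics/w7.png");pickle.dump(c,open("w7.pkl","wb"))
i=cv2.imread("pics/w7.png");cv2.imwrite("pics/w7z.png",cv2.convertScaleAbs(cv2.resize(i[130:330,200:440],None,fx=3,fy=3,interpolation=cv2.INTER_CUBIC),alpha=1.5))
```

```text
way xy mm [ 2.31 -3.02] z 296.14 F way [ 0.7 -0.2 -0.5] T [ 0.01 -0.06 -0.01] ydeg -12.16 w 0.504 gf 26.2 t 23.0
([-0.0009, 0.0, 0.0612], [-0.29, 0.53, 0.19])
```

View pics/w7z.png

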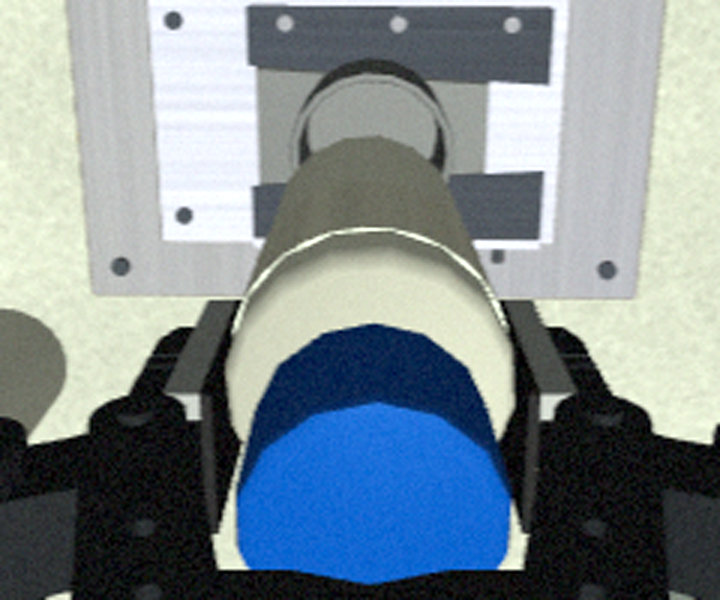

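The bottle hangs above the empty cup. The rim's top edge is at zoom (374,72), the bottle base's far edge at (373,137), and the cap's far edge at (374,403). I'll compare their positions.

Run:
```python
from h import *
import pickle
from scipy.optimize import fsolve
t=np.linspace(0,2*np.pi,361);c=pickle.load(open("w7.pkl","rb"));e=np.array([.5799,-.1004,.2961])
a=np.radians(WY);R=np.array([[np.cos(a),np.sin(a)],[-np.sin(a),np.cos(a)]])
def S(z,r,top,ux):
    def f(p):
        q=proj(c,np.c_[p[0]+r*np.cos(t),p[1]+r*np.sin(t),0*t+z]);return [q[:,1].min()-top,(q[:,0].min()+q[:,0].max())/2-ux]
    return np.round(R@(fsolve(f,e[:2])-W0)*1e3,2)
g=lambda u,v:(130+v/3,200+u/3)
print("rim",S(.158,.028,*g(374,72)),"base",S(e[2]-.0583,.022,*g(373,137)),"cap",S(e[2]+.0617,.016,*g(374,403)))
print("bed",[np.round(R@(at(c,*g(u,v)[::-1],.1)[:2]-W0)*1e3,1) for u,v in((162,241),(552,243))])
```

```text
rim [ 3.75 -0.91] base [ 3.44 -0.3 ] cap [3.58 1.27]
bed [array([-86.1, -52.5]), array([ 79.6, -52.6])]
```

Request:
{"op": "arm_command", "data": {"commands": [-0.0007,0,0.02,0,0,0,0.3,-0.0007,0,0.05,0,0,0,0.3,-0.0007,0,0.065,0,0,0,0.3,-0.0007,0,0.073,0,0,0,0.3,-0.0007,0,0.08,0,0,0,0.3,-0.0007,0,0.085,0,0,0,0.3,-0.0007,0,0.085,0,0,0,0.3]}}

```text
t: 23.75
eef_pos: [0.5799, -0.1019, 0.2115]
tool_rot: [0.001, 0.778, 0.628, -0.005]
contact_force: [-0.4, -0.2, -0.7]
gripper_width: 0.5
grasp_force: 26.2
```

Run:
```python
from h import *
wx(get_obs())
```

```text
way xy mm [ 2.59 -4.45] z 211.5 F way [-0.4 -0.2 -0.7] T [ 0.    0.03 -0.01] ydeg -12.15 w 0.5 gf 26.2 t 23.75
```

Request:
{"op": "arm_command", "data": {"commands": [0.0006,0,0.005,0,0,0,0.3,0.0006,0,0.01,0,0,0,0.3,0.0006,0,0.015,0,0,0,0.3,0.0006,0,0.02,0,0,0,0.3,0.0006,0,0.025,0,0,0,0.3,0.0006,0,0.029,0,0,0,0.3,0.0006,0,0.029,0,0,0,0.3]}}

```text
t: 24.45
eef_pos: [0.5793, -0.1014, 0.1817]
tool_rot: [0.001, 0.778, 0.628, -0.005]
contact_force: [0.4, 0.3, -2.4]
gripper_width: 0.505
grasp_force: 26.2
```

Request:
{"op": "arm_command", "data": {"commands": [0,0,0.001,0,0,0,0.3,0,0,0.002,0,0,0,0.3,0,0,0.002,0,0,0,0.3]}}

```text
t: 24.75
eef_pos: [0.5798, -0.1015, 0.1805]
tool_rot: [0.001, 0.778, 0.628, -0.005]
contact_force: [-0.3, 0.2, -1.4]
gripper_width: 0.504
grasp_force: 26.2
```

Request:
{"op": "arm_command", "data": {"commands": [0,0,0.001,0,0,0,0.3,0,0,0.0015,0,0,0,0.3,0,0,0.0015,0,0,0,0.3]}}

```text
t: 25.05
eef_pos: [0.5797, -0.1015, 0.1789]
tool_rot: [0.001, 0.778, 0.628, -0.005]
contact_force: [-0.5, 0.2, -1.5]
gripper_width: 0.509
grasp_force: 26.2
```

Request:
{"op": "arm_command", "data": {"commands": [0,0,0.0008,0,0,0,0.3,0,0,0.0008,0,0,0,0.3]}}

```text
t: 25.25
eef_pos: [0.5798, -0.1017, 0.1786]
tool_rot: [0.001, 0.778, 0.628, -0.004]
contact_force: [-1.4, 0.9, 3.2]
gripper_width: 0.504
grasp_force: 26.6
```

Request:
{"op": "arm_command", "data": {"commands": [0,0,0.0006,0,0,0,0.3,0,0,0.0006,0,0,0,0.3]}}

```text
t: 25.45
eef_pos: [0.5798, -0.1018, 0.1784]
tool_rot: [0.001, 0.778, 0.628, -0.004]
contact_force: [-3.4, 0.8, 9.4]
gripper_width: 0.506
grasp_force: 27.2
```

Request:
{"op": "arm_command", "data": {"commands": [0,0,-0.0008,0,0,0,0.3,0,0,-0.0008,0,0,0,0.55,0,0,-0.0008,0,0,0,0.65,0,0,-0.0008,0,0,0,0.8,0,0,-0.0008,0,0,0,1,0,0,-0.0008,0,0,0,1,0,0,-0.0008,0,0,0,1]}}

```text
t: 26.15
eef_pos: [0.5797, -0.1016, 0.1783]
tool_rot: [0.001, 0.778, 0.628, -0.005]
contact_force: [0.3, 0.8, 0.6]
gripper_width: 1.005
grasp_force: 0.0
```

Run:
```python
from h import *
wx(get_obs())
```

```text
way xy mm [ 2.37 -4.14] z 178.32 F way [0.1 0.9 0.6] T [ 0.05 -0.02 -0.06] ydeg -12.15 w 1.005 gf 0.0 t 26.15
```

Request:
{"op": "arm_command", "data": {"commands": [0,0,-0.01,0,0,0,1,0,0,-0.03,0,0,0,1,0,0,-0.06,0,0,0,1,0,0,-0.1,0,0,0,1,0,0,-0.15,0,0,0,1,0,0,-0.17,0,0,0,1,0,0,-0.17,0,0,0,1]}}

```text
t: 26.85
eef_pos: [0.5822, -0.1013, 0.3526]
tool_rot: [0.003, 0.778, 0.628, -0.002]
contact_force: [0.2, 0.9, -0.2]
gripper_width: 1.0
grasp_force: 0.0
```

Run:
```python
from h import *
from scipy.optimize import fsolve
wx(get_obs());c=cam("wrist");save(c,"pics/w8.png")
hsv=cv2.cvtColor(c["img"],cv2.COLOR_RGB2HSV);m=cv2.inRange(hsv,(100,140,110),(130,255,255))
n,l,s,ce=cv2.connectedComponentsWithStats(m)
a=np.radians(WY);R=np.array([[np.cos(a),np.sin(a)],[-np.sin(a),np.cos(a)]])
for k in np.argsort(-s[1:,4])[:3]+1:
    print(s[k],ce[k],"way mm at z=.24",np.round(R@(at(c,*ce[k],.24)[:2]-W0)*1e3,1))
xs=np.arange(.03,.065,.0005);g=cv2.cvtColor(c["img"],cv2.COLOR_RGB2GRAY).astype(np.float32)
pr=np.mean([g[tuple(np.round(proj(c,[wp(x,y,.112) for x in xs])).astype(int).T[::-1].clip(0,399*0+639))] for y in np.arange(.006,.014,.001)],0)
print("nose",xs[np.argmax(np.diff(pr))])
```

```text
way xy mm [ 4.75 -3.35] z 352.57 F way [ 0.   0.9 -0.2] T [-0.03  0.02 -0.  ] ydeg -12.17 w 1.0 gf 0.0 t 26.85
[303 171  32  31 785] [318.69808917 186.01910828] way mm at z=.24 [1.5 0.3]
[ 81   0  46  20 674] [104.85459941   7.8189911 ] way mm at z=.24 [-168.4  145.9]
[530  80  28  30 637] [543.66875981  94.1899529 ] way mm at z=.24 [195.4  82.1]
nose 0.04600000000000001
```

```bash
python3 -c "
from h import *
print(hand_in())"
```

```text
the job is handed in; nothing more can be done
None
```

I pressed the holder into the free way with a push of about 16.6 N and let go, then stood the blue-capped bottle upright in its cup and handed the job in; no verdict came back, and I did not test directly that the wedge stays tight.

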